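# Pack the helicopter kit into the sorting tray

### The job

Pack the helicopter kit's four loose parts into the sorting tray: the short rounded clear canopy into the white bin, the silver four-bladed rotor into the blue bin, the black display base into the yellow bin and the green sprue with the four small wheels into the red bin. Set each one down, without dropping it, flat on the floor of its bin and the same way up as it lies now. Leave the jet's long pointed canopy and its green sprue with the two big wheels where they lie.

Things in the scene. Friction and masses are not known exactly. Their poses are not given: they have to be found in the camera images.
- bubble_canopy: the helicopter's canopy: short, rounded, egg-shaped clear plastic bubble with a dark sill and one dark hoop across its middle, open side down; 62 mm long (its x), 40 mm wide (its y), 34 mm high, the sides upright for the lowest 18 mm, about 20 g. Origin: centre of its underside. z up
- rotor: the helicopter's silver diecast main rotor, lying on its blades with its shaft pointing up: four blades at right angles along its x and y, 11 mm wide and 4 mm thick, 84 mm over the tips; round hub 20 mm across and 9 mm high; round shaft 11 mm across rising from the hub to 38 mm. About 70 g. Origin: centre of its underside. z up
- display_base: black plastic display base: a plate 72 mm long (its x), 46 mm wide (its y) and 8 mm thick with a 4 mm step (56 x 32 mm) on it, and in its middle an upright square post 14 x 14 mm, its faces square to x and y, whose top is 36 mm above the underside. About 60 g. Origin: centre of its underside. z up
- sprue_four_small: green plastic sprue lying flat: a rectangular frame 76 mm long (its x) and 40 mm wide (its y) over the outside, of runners 5 mm wide and 7 mm high, holding in a row along its middle four small wheels 14 mm across and 9 mm thick, lying flat. Origin: centre of its underside. z up. About 22 g. This one belongs to the helicopter
- jet_canopy: the jet's canopy, a look-alike to leave alone: long narrow clear plastic canopy drawn to a point at the tail, with a dark sill and two dark hoops; 92 mm long (its x, the nose at +x), 34 mm wide (its y), 28 mm high. Origin: centre of its underside. z up
- sprue_two_big: green plastic sprue lying flat: a rectangular frame 76 mm long (its x) and 40 mm wide (its y) over the outside, of runners 5 mm wide and 7 mm high, holding in a row along its middle two big wheels 26 mm across and 10 mm thick, lying flat. Origin: centre of its underside. z up. It belongs to the jet: a look-alike to leave alone
- white_bin: white square plastic bin, open at the top, one of four seated in a 2 x 2 block in a shallow birch plywood tray (248 mm square, 22 mm high) on the desk; outside 114 x 114 x 26 mm high, walls and floor 3 mm, so inside 108 x 108 mm. Origin: centre of its underside, which lies 6 mm above the desk; its inner floor is 3 mm and its rim 26 mm above the origin. x and y run along its sides, z up. It does not move; which bin is in which corner of the tray changes
- blue_bin: blue square plastic bin, open at the top, one of four seated in a 2 x 2 block in a shallow birch plywood tray (248 mm square, 22 mm high) on the desk; outside 114 x 114 x 26 mm high, walls and floor 3 mm, so inside 108 x 108 mm. Origin: centre of its underside, which lies 6 mm above the desk; its inner floor is 3 mm and its rim 26 mm above the origin. x and y run along its sides, z up. It does not move; which bin is in which corner of the tray changes
- yellow_bin: yellow square plastic bin, open at the top, one of four seated in a 2 x 2 block in a shallow birch plywood tray (248 mm square, 22 mm high) on the desk; outside 114 x 114 x 26 mm high, walls and floor 3 mm, so inside 108 x 108 mm. Origin: centre of its underside, which lies 6 mm above the desk; its inner floor is 3 mm and its rim 26 mm above the origin. x and y run along its sides, z up. It does not move; which bin is in which corner of the tray changes
- red_bin: red square plastic bin, open at the top, one of four seated in a 2 x 2 block in a shallow birch plywood tray (248 mm square, 22 mm high) on the desk; outside 114 x 114 x 26 mm high, walls and floor 3 mm, so inside 108 x 108 mm. Origin: centre of its underside, which lies 6 mm above the desk; its inner floor is 3 mm and its rim 26 mm above the origin. x and y run along its sides, z up. It does not move; which bin is in which corner of the tray changes
There are look-alikes about, which are no part of the job. Leave any orange look-alike of the display_base alone. What is shaped like the sprue_four_small but pink is not meant.

How it is judged:
By the outcome, as a careful person would: the job done as asked, in the order asked, and still so for the second after the job is handed in, with the robot touching nothing.
It also fails if it takes over 106 s, if anything falls off the work surface, if the arm or the gripper's body presses on something with over 40 N, if the wrist force passes 120 N, or if a joint passes its speed limit or range.

### The arm

A 7-joint arm with a two-finger parallel gripper is mounted at the origin on the work surface. World frame = base frame: x ahead of the robot, y to its left, z up, the work surface at z = 0. Lengths are in m, angles in rad, forces in N, time in s.
With the tool pointing down it reaches from about 0.4 to 0.875 m from the base axis. Payload 6.5 kg.
Tool frame: the origin (TCP) lies on the centre line of the jaws, within the pads' length; the fingertips stand 11 mm ahead of it and the grasp point (between the pads) lies 8 mm behind it (manip.tips_ahead is the distance from the TCP to the fingertips, in m); z points along the fingers, y is the line along which they close (so a half turn about z gives the same grasp; the last joint's range is limited). The gripper opens to 88 mm and grips with 3 to 60 N. Pads are 18 mm wide; open, the fingers measure 123 mm over their backs; the gripper's body (75 mm by 187 mm) begins 45 mm behind the grasp point.
Start: joints at [1.043, 0.536, -0.004, 1.538, 0.003, 1.067, -0.071], TCP at [0.29, -0.582, 0.25] pointing down, gripper open.
Joint ranges: [-2.7, 2.7], [-0.37, 2.16], [-1.27, 1.26], [0.24, 2.4], [-1.31, 4.45], [0.19, 1.91], [-2.76, 2.76]. Speed limits (rad/s): [2.39, 2.39, 3.14, 3.14, 3.14, 3.14, 3.14].

### API

Orientations are given as a rotation vector (axis times angle).
In Python, from station import manip gives the robot as it stands.
- The arm moves only by the shell command python3 -m crank 'ROWS'. ROWS is JSON, a list that holds one entry, the list of rows, each a list of 7 numbers: the shift along the world's x, y, z each as a share of 250 mm, from -1 to 1, then the turn, a rotation vector about the world's x, y, z each as a share of 120 degrees, from -1 to 1, then the gripper's target within -1 to 1 (fully open at 1, half-way at 0, shut at -1). In form: [[[dx, dy, dz, ax, ay, az, gripper], ...]]. A call has 1 to 10 rows; each row shifts and turns the commanded pose from where the row before left it; what a row does not reach is not made up. A row lasts 1/8 s, in which the tool goes at most 62.5 mm and 10.7 degrees, less where a joint would pass 70% of its speed; a pose out of reach is approached as far as the arm can. A call with a number of a shift or a turn outside -1 to 1 is refused whole. A call with a gripper value outside its range is refused whole. The fingers move at their own pace and stop on an object; the grip force is fixed at half the most. Time passes only in rows, so rows that do not move let the fingers close. It gives the time, the measured TCP pose, the force, the opening and the grip force at its end, in the units of the state.
- manip.get_state(): the state, without advancing time (a new reading comes with each control period).
- manip.capture(name): name is "scene" or "top" or "wrist"; returns the picture (420x560x3 uint8, red, green, blue); there is no depth.
- manip.camera_info(name): a dict with "camera_matrix" (3x3 intrinsics, pixels), "T" (4x4, takes a point from camera to world coordinates). Camera axes: x right, y up, looking along -z (the intrinsics and any distortion apply to the point x, -y, -z); pixel columns grow to the right and rows downward; lengths in m; the calibration is good to about 2 mm. A picture is of the moment at which its call begins: read the wrist's pose just before it. camera_info takes no time and is no camera call; for the wrist camera it gives the pose at the moment of the call.
- manip.sign_off(): hands the job in; it is judged then, once.
Trained networks look in the newest picture that a camera, given by its name, has taken for a name from the list of things; names that differ only in an ending like _2 or _b are one class to them, and where a whole thing is asked for, a point or a joint stands for the part that bears it (a point fixed in the world has none). Each returns a list of dicts, best first, with "p" (0 to 1); they miss things now and then, are a little off and sometimes report something else, mostly with a low value. They report only what shows in the picture. A call takes as long as a camera call. They do not tell look-alikes from the thing itself.
- manip.search_frame(thing, camera): "rect" ([left, top, right, bottom] as shares, 0 to 1, of the picture: columns of its width, rows of its height, round what is visible of it).
The state is a dict: "time_s": time; "joints": joint angles; "dq": joint speeds; "effort": joint torques, N m; "ee_pos": TCP position; "tool_rot": TCP orientation; "contact_force": force on the tool from outside, world axes, zero at the start; "moment": the same for the moment, N m; "finger_gap": opening from 0.0 (shut) to 1.0 (fully open); "grasp_force": force on a finger pad.
Only numpy, scipy, OpenCV 4.12 (cv2) and the standard library are available. Lean on these libraries where they do the work, as an engineer would, in place of code of your own. Each camera call takes 0.05 s, during which the arm holds its last target. There are 200 camera calls.

## Working session

There is one attempt and no reset: what is moved stays moved. The work goes in short steps, Python scripts to look and compute and a shell command to move; the robot and the scene stay as the last step left them, time stands still between calls to the robot, and variables do not carry over. Pictures are saved under pics/ and viewed, at most 14 in all, crops included, and the job is handed in when it is done.

```bash
mkdir -p pics; ls
python3 - <<'E'
from station import manip
import cv2
s=manip.get_state();print(s)
for n in("top","scene"):
    im=manip.capture(n);cv2.imwrite(f"pics/{n}0.png",im[:,:,::-1])
    i=manip.camera_info(n);print(n,i)
    for t in "bubble_canopy rotor display_base sprue_four_small jet_canopy white_bin blue_bin yellow_bin red_bin".split() if n=="top" else []:
        print(t,[(round(d["p"],2),[round(d["rect"][k]*(560,420)[k%2]) for k in range(4)]) for d in manip.search_frame(t,n)][:4])
E
```

```text
pics
{'time_s': 0.0, 'joints': array([ 1.04279293,  0.53714674, -0.00442251,  1.53888644,  0.00259443,
        1.06731785, -0.07120823]), 'dq': array([ 1.26965486e-03, -2.66898524e-04, -1.22686228e-03, -1.74081286e-03,
        3.75699435e-04,  2.08085528e-05,  7.97504811e-04]), 'effort': array([-1.42624290e-04, -5.70973063e+01,  9.91104729e-01, -2.51599056e+01,
       -5.62007376e-02,  1.79794303e-02,  1.60469572e-04]), 'ee_pos': array([ 0.28932091, -0.58137611,  0.24884662]), 'tool_rot': array([-3.05657235e+00, -7.18660069e-01,  8.29790158e-04]), 'contact_force': array([0.45712208, 0.42755225, 0.47017369]), 'moment': array([0.01958241, 0.02157577, 0.0371388 ]), 'grasp_force': 0.0, 'finger_gap': 1.000432561972118}
top {'camera_matrix': array([[409.48764707,   0.        , 280.29701539],
       [  0.        , 409.48764707, 210.51348592],
       [  0.        ,   0.        ,   1.        ]]), 'T': array([[ 0.07222995,  0.96944315, -0.23444151,  0.22720513],
       [-0.9973811 ,  0.07108048, -0.01336067, -0.10395519],
       [ 0.00371181,  0.23479257,  0.97203841,  1.02781358],
       [ 0.
[... 370 characters left out ...]
81])]
jet_canopy [(0.54, [298, 121, 312, 155])]
white_bin []
blue_bin [(0.69, [156, 181, 202, 226]), (0.22, [155, 138, 204, 180])]
yellow_bin [(0.6, [317, 161, 345, 187])]
red_bin [(0.78, [105, 180, 153, 223]), (0.71, [110, 137, 158, 178]), (0.32, [317, 160, 348, 185])]
scene {'camera_matrix': array([[512.44295811,   0.        , 289.15170687],
       [  0.        , 512.44295811, 210.09266882],
       [  0.        ,   0.        ,   1.        ]]), 'T': array([[ 0.45221005, -0.73048488,  0.51175963,  1.22042162],
       [ 0.89176376,  0.35986132, -0.27433051, -0.48203931],
       [ 0.0162318 ,  0.5804237 ,  0.81415284,  1.26181173],
       [ 0.        ,  0.        ,  0.        ,  1.        ]])}
```

Run:
```python
import cv2
im=cv2.imread("pics/top0.png")
cv2.imwrite("pics/top0c.png",cv2.resize(im[110:350,90:470],None,fx=2.1,fy=2.1,interpolation=cv2.INTER_CUBIC))
```

```text
(no output)
```

View pics/top0c.png

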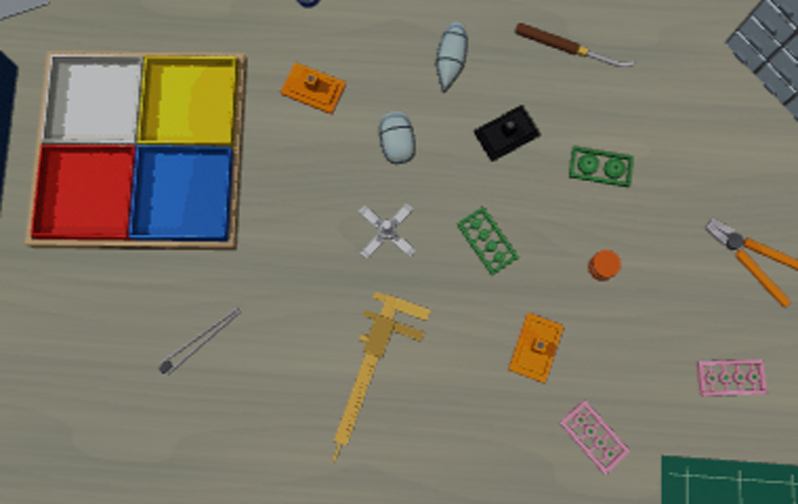

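View pics/scene0.png

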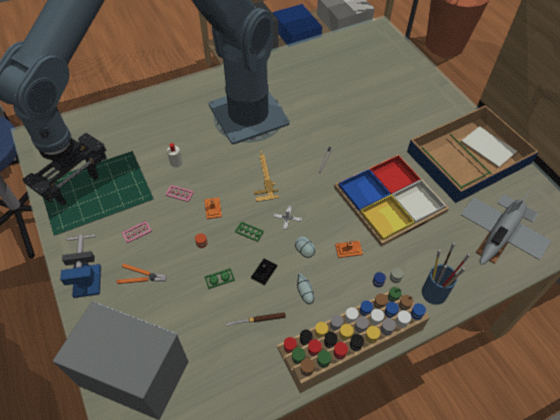

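The top crop (2.1x, offset 90,110) shows the targets: bubble canopy at crop (397,138), rotor (387,231), black base (508,133) and four-wheel sprue (488,241). The bins are white (95,100), yellow (188,100), red (87,190) and blue (183,190). The scene view agrees.

```bash
cat > h.py <<'E'
from station import manip
import numpy as np, cv2
from scipy.spatial.transform import Rotation as R
def w(info,px,z):
    K=info["camera_matrix"];T=info["T"]
    d=np.linalg.inv(K)@np.array([px[0],px[1],1.]);d=T[:3,:3]@(d*[1,-1,-1])
    return T[:3,3]+d*(z-T[2,3])/d[2]
def proj(info,P):
    T=info["T"];c=T[:3,:3].T@(np.asarray(P)-T[:3,3]);c=c*[1,-1,-1];p=info["camera_matrix"]@c
    return p[:2]/p[2]
def rect(info,pts,z):
    "min area rect in world at height z: centre, sizes, long-axis angle deg"
    q=np.array([w(info,p,z)[:2] for p in pts.reshape(-1,2)],np.float32)*1000
    (c,s,a)=cv2.minAreaRect(q)
    if s[0]<s[1]:s=s[::-1];a+=90
    return np.round(c,1),np.round(s,1),round((a+90)%180-90,1)
E
python3 - <<'E'
from h import *
i=manip.camera_info("top")
f=lambda x,y:(90+x/2.1,110+y/2.1)
for n,x,y,z in[("canopy",397,138,.017),("rotor",387,231,.02),("rotortips",387,231,.004),("base",508,133,.01),("sprue",488,241,.005),("white",95,100,.012),("yellow",188,100,.012),("red",87,190,.012),("blue",183,190,.012),("tray tl",50,54,.022),("tray tr",246,54,.022),("tray br",237,247,.022),("tray bl",27,245,.022)]:
    p=w(i,f(x,y),z);print(n,np.round(p,3),round(np.hypot(*p[:2]),3))
s=manip.get_state();c=manip.camera_info("wrist");Rt=R.from_rotvec(s["tool_rot"]).as_matrix()
print(Rt.round(3),c["camera_matrix"]);print("cam in tool",(Rt.T@(c["T"][:3,3]-s["ee_pos"])).round(4),(Rt.T@c["T"][:3,:3]).round(3))
E
```

```text
canopy [ 0.563 -0.08   0.017] 0.569
rotor [ 0.445 -0.077  0.02 ] 0.451
rotortips [ 0.448 -0.076  0.004] 0.455
base [ 0.582 -0.217  0.01 ] 0.622
sprue [ 0.444 -0.2    0.005] 0.487
white [0.587 0.301 0.012] 0.66
yellow [0.596 0.185 0.012] 0.624
red [0.471 0.293 0.012] 0.554
blue [0.479 0.176 0.012] 0.51
tray tl [0.64  0.363 0.022] 0.736
tray tr [0.658 0.117 0.022] 0.669
tray br [0.412 0.1   0.022] 0.424
tray bl [0.396 0.349 0.022] 0.528
[[ 0.895  0.446 -0.   ]
 [ 0.446 -0.895  0.   ]
 [-0.    -0.    -1.   ]] [[303.10202313   0.         284.15437157]
 [  0.         303.10202313 209.9977019 ]
 [  0.           0.           1.        ]]
cam in tool [ 7.280e-02  1.000e-04 -1.365e-01] [[ 0.     0.959  0.283]
 [ 1.    -0.     0.   ]
 [ 0.     0.283 -0.959]]
```

```bash
python3 -m crank '[[[0.1,0.22,0,0,0,-0.028,1],[0.1,0.22,0,0,0,-0.028,1],[0.1,0.22,0,0,0,-0.028,1],[0.1,0.22,0,0,0,-0.028,1],[0.1,0.22,0,0,0,-0.028,1],[0.1,0.22,0,0,0,-0.028,1],[0.1,0.22,0,0,0,-0.028,1],[0.1,0.22,0,0,0,-0.025,1],[0,0,0,0,0,0,1],[0,0,0,0,0,0,1]]]'
cat > look.py <<'E'
from h import *
import sys
n=sys.argv[1]
i=manip.camera_info("wrist");im=manip.capture("wrist")[:,:,::-1].copy();cv2.imwrite(f"pics/{n}.png",im)
s=manip.get_state();print(s["time_s"],s["ee_pos"].round(4),R.from_rotvec(s["tool_rot"]).as_euler("xyz",True).round(2))
np.savez(f"pics/{n}.npz",camera_matrix=i["camera_matrix"],T=i["T"])
E
python3 look.py w1
```

```text
time_s: 1.8
ee_pos: [0.4894, -0.1425, 0.2498]
tool_rot: [3.141, -0.001, -0.0]
contact_force: [-0.8, -1.5, 0.6]
finger_gap: 1.001
grasp_force: 0.0
1.85 [ 0.4891 -0.1433  0.2497] [ 1.7996e+02  2.0000e-02 -1.4000e-01]
```

View pics/w1.png

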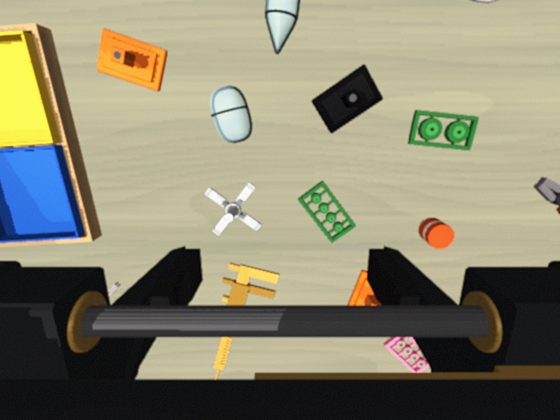

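The wrist view is clear: canopy at (230,114), rotor (233,210), black base (348,98), four-wheel sprue (327,211). I'll fit poses by silhouette.

```bash
cat > fit.py <<'E'
from h import *
from scipy.optimize import minimize
def box(x0,x1,y0,y1,z0,z1): return np.array([[x,y,z] for x in(x0,x1) for y in(y0,y1) for z in(z0,z1)])/1000
def cyl(r,z0,z1,x=0,y=0,ry=None):
    a=np.linspace(0,2*np.pi,40);return np.vstack([np.c_[x+r*np.cos(a),y+(ry or r)*np.sin(a),0*a+z] for z in(z0,z1)])/1000
M=dict(
 sprue=[box(-38,38,-20,20,0,7)],
 base=[box(-36,36,-23,23,0,8),box(-7,7,-7,7,8,36)],
 rotor=[box(-42,42,-5.5,5.5,0,4),box(-5.5,5.5,-42,42,0,4),cyl(10,0,9),cyl(5.5,9,38)],
 canopy=[cyl(31,0,18,ry=20),cyl(26,26,27,ry=14),cyl(12,33,34,ry=7)])
def mask(im,name,roi):
    x0,y0,x1,y1=roi;c=cv2.GaussianBlur(im,(3,3),0)[y0:y1,x0:x1]
    lab=cv2.cvtColor(c,cv2.COLOR_BGR2LAB).astype(float);bg=np.median(np.vstack([lab[:3].reshape(-1,3),lab[-3:].reshape(-1,3)]),0)
    d=np.linalg.norm((lab-bg)*[.5 if name in("rotor","canopy") else 1,2,2],axis=2)
    m=cv2.threshold(np.clip(d,0,255).astype(np.uint8),0,255,cv2.THRESH_OTSU)[1]
    cs=cv2.findContours(m,cv2.RETR_EXTERNAL,cv2.CHAIN_APPROX_NONE)[0]
    k=max(cs,key=cv2.contourArea);out=np.zeros(im.shape[:2],np.uint8);cv2.drawContours(out,[k+[x0,y0]],-1,255,-1)
    return out
def render(info,name,p,shape,S=4):
    a=np.radians(p[2]);Rz=np.array([[np.cos(a),-np.sin(a),0],[np.sin(a),np.cos(a),0],[0,0,1]])
    m=np.zeros((shape[0]*S,shape[1]*S),np.uint8)
    for h in M[name]:
        q=np.array([proj(info,Rz@v+[p[0]/1000,p[1]/1000,p[3]/1000 if len(p)>3 else 0]) for v in h])
        cv2.fillConvexPoly(m,cv2.convexHull(np.round((q+.5)*S).astype(np.int32)),255)
    return m
def fit(info,im,name,roi,p0,z=0):
    S=4;mk=cv2.resize(mask(im,name,roi),None,fx=S,fy=S,interpolation=cv2.INTER_LINEAR)>127
    def f(p):
        r=render(info,name,[*p,z],im.shape)>0
        return 1-(r&mk).sum()/(r|mk).sum()
    best=min((minimize(f,[p0[0],p0[1],a],method="Nelder-Mead",options=dict(initial_simplex=[[p0[0],p0[1],a],[p0[0]+6,p0[1],a],[p0[0],p0[1]+6,a],[p0[0],p0[1],a+15]],maxiter=120)) for a in p0[2]),key=lambda r:r.fun)
    return best.x.round(1),round(1-best.fun,3),mk
E
cat > f1.py <<'E'
from fit import *
i=np.load("pics/w1.npz");i={k:i[k] for k in i};im=cv2.imread("pics/w1.png");v=cv2.resize(im,None,fx=4,fy=4)
for n,roi,p0 in[("sprue",(285,170,370,252),(444,-200,[-60,-30,30,60])),("base",(300,55,395,142),(582,-217,[-60,-30,30,60])),("rotor",(195,172,272,247),(447,-76,[20,45,70])),("canopy",(198,75,265,153),(563,-80,[-30,0,30,80]))]:
    p,iou,mk=fit(i,im,n,roi,p0);print(n,p,iou)
    for m,c in((mk.astype(np.uint8),(0,0,255)),(render(i,n,p,im.shape),(255,0,255))):
        cv2.drawContours(v,cv2.findContours(m,cv2.RETR_EXTERNAL,cv2.CHAIN_APPROX_NONE)[0],-1,c,1)
cv2.imwrite("pics/f1.png",v[200:1010:1,760:1600][:,:][::1][:810,:800][:600] if 0 else cv2.resize(v[200:1010,760:1600],(620,598),interpolation=cv2.INTER_AREA))
E
python3 f1.py
```

```text
sprue [ 446.7 -198.9   37.6] 0.979
base [ 586.1 -216.2  123.9] 0.954
rotor [449.9 -74.8  52.4] 0.92
canopy [568.8 -79.7   6.3] 0.856
```

View pics/f1.png

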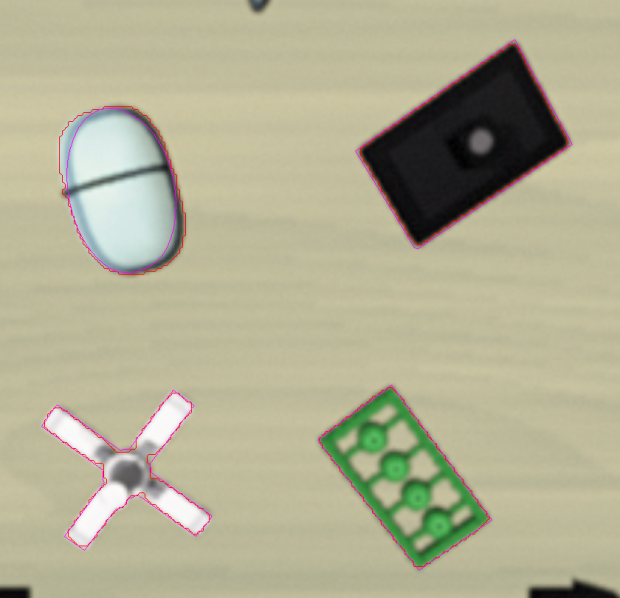

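Base, rotor and sprue fit to the outline. The canopy mask is off because of shadow, so I'll look from closer. Its hoop suggests a yaw of about 13°.

```bash
python3 -m crank '[[[0.08,0.064,-0.13,0,0,0.027,1],[0.08,0.064,-0.13,0,0,0.027,1],[0.08,0.064,-0.13,0,0,0.027,1],[0.08,0.064,-0.13,0,0,0.027,1],[0,0,0,0,0,0,0.6],[0,0,0,0,0,0,0.6]]]'
python3 look.py w2
```

```text
time_s: 2.6
ee_pos: [0.5692, -0.0801, 0.1204]
tool_rot: [3.121, 0.348, -0.0]
contact_force: [-0.2, -0.1, -0.3]
finger_gap: 0.807
grasp_force: 0.0
2.65 [ 0.5695 -0.08    0.1209] [ 1.7992e+02 -4.0000e-02  1.2720e+01]
```

View pics/w2.png

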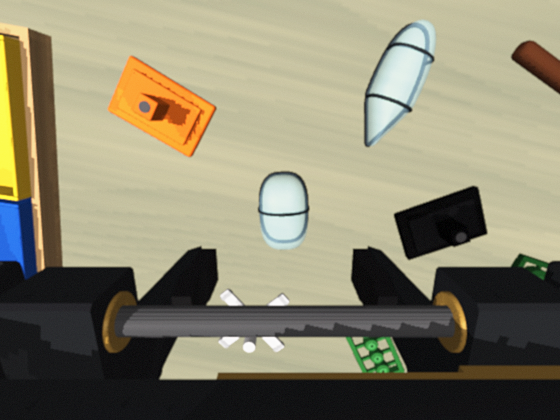

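Canopy is centred at about (284,210): columns 259–309, rows 171–248, hoop level. So yaw is right.

Run:
```python
from h import *
i=np.load("pics/w2.npz");i={k:i[k] for k in i}
for p in[(284,171),(284,248),(259,208),(309,208),(284,211)]:
    print(p,[w(i,p,z)[:2].round(4) for z in(0,.01,.018)])
for P in[(.569,-.08,0),(.569,-.08,.034)]:print(proj(i,P))
im=cv2.imread("pics/w2.png")
from fit import *
for k in (5,):
  p,iou,mk=fit(i,im,"canopy",(240,160,330,243),(569,-80,[5,13,20]));print(p,iou)
```

```text
(284, 171) [array([ 0.6   , -0.0732]), array([ 0.6016, -0.0729]), array([ 0.6029, -0.0726])]
(284, 248) [array([ 0.5308, -0.0889]), array([ 0.5351, -0.0879]), array([ 0.5385, -0.0871])]
(259, 208) [array([ 0.5632, -0.059 ]), array([ 0.5662, -0.0592]), array([ 0.5686, -0.0593])]
(309, 208) [array([ 0.5729, -0.102 ]), array([ 0.5755, -0.1005]), array([ 0.5776, -0.0993])]
(284, 211) [array([ 0.5654, -0.0811]), array([ 0.5683, -0.0804]), array([ 0.5706, -0.0799])]
[283.71971172 206.88773587]
[283.69293606 218.90781068]
[572.5 -79.   22.4] 0.876
```

```bash
python3 -m crank '[[[-0.002,-0.002,-0.14,0,0,0,0.4],[-0.002,0,-0.14,0,0,0,0.4],[0,0,-0.10,0,0,0,0.4],[0,0,-0.04,0,0,0,0.4],[0,0,0,0,0,0,0.4],[0,0,0,0,0,0,-1],[0,0,0,0,0,0,-1],[0,0,0,0,0,0,-1],[0,0,0,0,0,0,-1],[0,0,0,0,0,0,-1]]]'
```

```text
time_s: 3.9
ee_pos: [0.5692, -0.0785, 0.0156]
tool_rot: [3.121, 0.353, 0.002]
contact_force: [-0.1, -1.2, 7.0]
finger_gap: 0.45
grasp_force: 30.0
```

```bash
python3 -m crank '[[[0,0,0.08,0,0,0,-1],[0,0,0.2,0,0,0,-1],[0,0,0.12,0,0,0,-1],[-0.033,0.18,0.06,0,0,-0.012,-1],[-0.033,0.18,0.06,0,0,-0.012,-1],[-0.033,0.18,0.06,0,0,-0.012,-1],[-0.033,0.18,0.06,0,0,-0.012,-1],[-0.033,0.18,0.06,0,0,-0.012,-1],[-0.033,0.18,0.06,0,0,-0.012,-1],[0,0,0,0,0,0,-1]]]'
python3 -m crank '[[[0,0,0,0,0,0,-1]]]'; python3 look.py w3
```

```text
time_s: 5.15
ee_pos: [0.5185, 0.1967, 0.2072]
tool_rot: [-3.135, -0.128, -0.005]
contact_force: [-0.2, -0.8, -0.7]
finger_gap: 0.449
grasp_force: 30.0
time_s: 5.28
ee_pos: [0.5191, 0.1909, 0.2053]
tool_rot: [3.139, 0.117, 0.001]
contact_force: [-0.7, 0.2, -0.6]
finger_gap: 0.451
grasp_force: 30.0
5.325 [0.5192 0.1901 0.2049] [1.7994e+02 1.0000e-02 4.1800e+00]
```

View pics/w3.png

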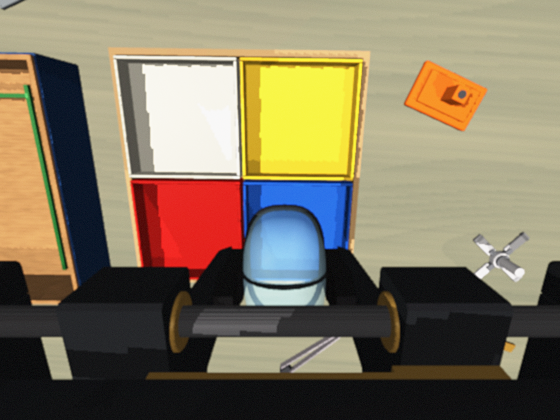

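The canopy is held level. Bin rims: outer top corners near (115,58) and (364,59), centre crossing at (242,179), top boundary (239,58).

Run:
```python
from h import *
i=np.load("pics/w3.npz");i={k:i[k] for k in i}
P={n:w(i,p,.032)[:2] for n,p in dict(tl=(115,58),tr=(364,59),tm=(239.5,58),c=(242,179),l=(132,180),r=(353,181)).items()}
for k in P:print(k,P[k].round(4))
a=np.mean([np.degrees(np.arctan2(-(P["tl"]-P["tr"])[0],(P["tl"]-P["tr"])[1])),np.degrees(np.arctan2(-(P["l"]-P["r"])[0],(P["l"]-P["r"])[1]))]);print(a)
t=np.radians(a);ex=np.array([np.cos(t),np.sin(t)]);ey=np.array([-ex[1],ex[0]])
ctr=np.mean([P["c"],P["tm"]-.114*ex,(P["l"]+P["r"])/2],0);print("ctr",ctr)
for n,sx,sy in[("white",1,1),("yellow",1,-1),("red",-1,1),("blue",-1,-1)]:print(n,(ctr+.057*(sx*ex+sy*ey)).round(4))
```

```text
tl [0.6356 0.3568]
tr [0.652  0.1262]
tm [0.6442 0.2416]
c [0.5307 0.2352]
l [0.5212 0.3487]
r [0.5372 0.1204]
4.044967366416245
ctr [0.53014783 0.23443152]
white [0.583  0.2953]
yellow [0.591  0.1816]
red [0.4693 0.2873]
blue [0.4773 0.1736]
```

```bash
python3 -m crank '[[[0.128,0.21,-0.05,0,0,0,-1],[0.128,0.21,-0.15,0,0,0,-1],[0,0,-0.2,0,0,0,-1],[0,0,-0.2,0,0,0,-1],[0,0,-0.07,0,0,0,-1],[0,0,-0.03,0,0,0,-1],[0,0,0,0,0,0,-1]]]'
```

```text
time_s: 6.2
ee_pos: [0.5798, 0.2894, 0.036]
tool_rot: [-3.139, -0.116, -0.003]
contact_force: [-0.8, -0.1, -0.6]
finger_gap: 0.451
grasp_force: 30.0
```

```bash
python3 -m crank '[[[0.012,0.02,-0.02,0,0,0,-1],[0,0,-0.012,0,0,0,-1],[0,0,-0.006,0,0,0,-1],[0,0,0,0,0,0,-1]]]';python3 -m crank '[[[0,0,-0.004,0,0,0,-1],[0,0,0,0,0,0,-1]]]'
```

```text
time_s: 6.7
ee_pos: [0.5817, 0.2944, 0.0252]
tool_rot: [3.139, 0.117, -0.0]
contact_force: [-0.6, 0.0, -0.2]
finger_gap: 0.451
grasp_force: 30.0
time_s: 6.95
ee_pos: [0.5818, 0.2945, 0.0246]
tool_rot: [3.139, 0.117, 0.0]
contact_force: [-1.0, -0.7, 4.2]
finger_gap: 0.452
grasp_force: 30.0
```

```bash
python3 -m crank '[[[0,0,0,0,0,0,0.3],[0,0,0,0,0,0,0.3],[0,0,0,0,0,0,0.3],[0,0,0.06,0,0,0,0.3],[0,0,0.2,0,0,0,0.3],[0,0,0.2,0,0,0,0.3],[-0.076,-0.21,0,0,0,0,0.3],[-0.076,-0.21,0,0,0,0,0.3],[-0.076,-0.21,0,0,0,0,0.3],[-0.076,-0.21,0,0,0,0,0.3]]]'
python3 -m crank '[[[-0.076,-0.21,0,0,0,0,0.3],[-0.076,-0.21,0,0,0,0,0.3],[-0.073,-0.21,0,0,0,0,0.3],[0,0,0,0,0,0,0.3],[0,0,0,0,0,0,0.3]]]'
python3 look.py w4
```

```text
time_s: 8.2
ee_pos: [0.5055, 0.0829, 0.1404]
tool_rot: [3.139, 0.117, 0.003]
contact_force: [1.3, 0.0, 0.4]
finger_gap: 0.65
grasp_force: 0.0
time_s: 8.82
ee_pos: [0.4502, -0.0726, 0.14]
tool_rot: [-3.139, -0.117, -0.003]
contact_force: [-0.2, 1.1, -0.8]
finger_gap: 0.651
grasp_force: 0.0
8.875 [ 0.4504 -0.0719  0.1398] [-1.7998e+02 -9.0000e-02  4.3500e+00]
```

View pics/w4.png

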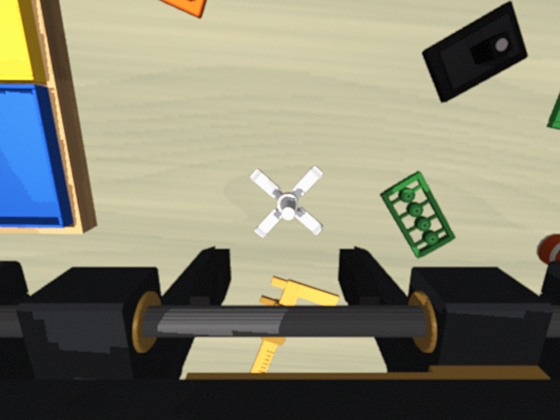

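Rotor at (287,203), with the shaft near the jaw centre line. I'll refit it and the sprue.

Run:
```python
from fit import *
i=np.load("pics/w4.npz");i={k:i[k] for k in i};im=cv2.imread("pics/w4.png")
for n,roi,p0 in[("rotor",(240,155,335,245),(450,-75,[52])),("sprue",(370,160,465,265),(447,-199,[37])),("base",(405,0,540,112),(586,-216,[124]))]:print(n,fit(i,im,n,roi,p0)[:2])
```

```text
rotor (array([450.1, -75.6,  52.4]), np.float64(0.938))
sprue (array([ 446.8, -199. ,   37.5]), np.float64(0.976))
base (array([ 586.1, -216.4,  123.6]), np.float64(0.951))
```

```bash
python3 -m crank '[[[0,-0.015,-0.2,0,0,0,0.1],[0,0,-0.17,0,0,0,0.1],[0,0,-0.07,0,0,0,0.1],[0,0,-0.023,0,0,0,0.1],[0,0,0,0,0,0,-1],[0,0,0,0,0,0,-1],[0,0,0,0,0,0,-1],[0,0,0,0,0,0,-1],[0,0,0,0,0,0,-1]]]'
```

```text
time_s: 10.0
ee_pos: [0.4498, -0.0768, 0.0239]
tool_rot: [3.139, 0.117, 0.001]
contact_force: [-0.3, 0.7, 5.6]
finger_gap: 0.115
grasp_force: 30.0
```

```bash
python3 -m crank '[[[0,0,0.08,0,0,0,-1],[0,0,0.2,0,0,0,-1],[0,0,0.12,0,0,0,-1],[0.022,0.2,0,0,0,0,-1],[0.022,0.2,0,0,0,0,-1],[0.022,0.2,0,0,0,0,-1],[0.022,0.2,0,0,0,0,-1],[0.022,0.2,0,0,0,0,-1],[0,0,0,0,0,0,-1],[0,0,0,0,0,0,-1]]]'
python3 look.py w5
```

```text
time_s: 11.25
ee_pos: [0.4766, 0.1723, 0.1231]
tool_rot: [3.138, 0.116, -0.002]
contact_force: [-1.1, 0.2, -1.5]
finger_gap: 0.109
grasp_force: 30.0
11.3 [0.4767 0.1716 0.1232] [1.7993e+02 6.0000e-02 4.1700e+00]
```

View pics/w5.png

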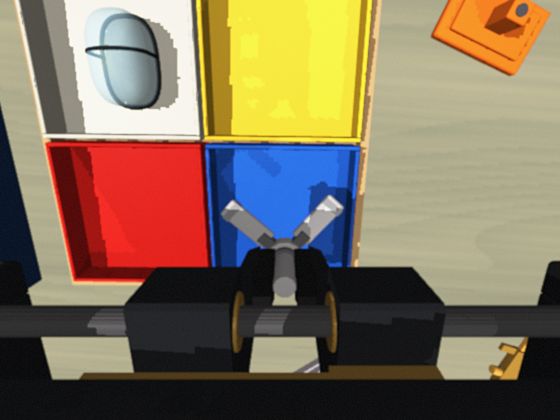

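The canopy sits upright in the white bin. The rotor hangs level over the blue bin.

```bash
python3 -m crank '[[[0,0.006,-0.15,0,0,0,-1],[0,0,-0.13,0,0,0,-1],[0,0,-0.05,0,0,0,-1],[0,0,-0.014,0,0,0,-1],[0,0,-0.007,0,0,0,-1],[0,0,0,0,0,0,-1],[0,0,0,0,0,0,-1]]]'
python3 -m crank '[[[0,0,-0.006,0,0,0,-1],[0,0,0,0,0,0,-1]]]'
```

```text
time_s: 12.18
ee_pos: [0.4774, 0.1749, 0.0363]
tool_rot: [-3.139, -0.117, -0.002]
contact_force: [-0.1, 0.8, -1.4]
finger_gap: 0.115
grasp_force: 30.0
time_s: 12.42
ee_pos: [0.4769, 0.1747, 0.0342]
tool_rot: [3.139, 0.117, -0.0]
contact_force: [-0.4, 0.6, -1.2]
finger_gap: 0.112
grasp_force: 30.0
```

```bash
python3 -m crank '[[[0,0,-0.004,0,0,0,-1],[0,0,0,0,0,0,-1]]]';python3 -m crank '[[[0,0,-0.003,0,0,0,-1],[0,0,0,0,0,0,-1]]]'
```

```text
time_s: 12.68
ee_pos: [0.477, 0.1747, 0.0331]
tool_rot: [3.139, 0.117, -0.0]
contact_force: [-0.6, -0.1, -1.3]
finger_gap: 0.114
grasp_force: 30.0
time_s: 12.92
ee_pos: [0.477, 0.1747, 0.0329]
tool_rot: [3.139, 0.117, -0.0]
contact_force: [-2.7, -0.7, 6.1]
finger_gap: 0.111
grasp_force: 30.0
```

```bash
python3 -m crank '[[[0,0,0,0,0,0,-0.3],[0,0,0,0,0,0,-0.3],[0,0,0.06,0,0,0,-0.3],[0,0,0.2,0,0,0,-0.3],[0,0,0.2,0,0,0,-0.3],[0.062,-0.22,0,0,0,0.035,0],[0.062,-0.22,0,0,0,0.035,0],[0.062,-0.22,0,0,0,0.035,0],[0.062,-0.22,0,0,0,0.035,0],[0.062,-0.22,0,0,0,0.035,0]]]'
python3 -m crank '[[[0.062,-0.22,0,0,0,0.035,0],[0.064,-0.243,0,0,0,0.035,0],[0,0,0,0,0,0,0],[0,0,0,0,0,0,0]]]'
python3 look.py w6
python3 - <<'E'
from fit import *
i=np.load("pics/w6.npz");i={k:i[k] for k in i};im=cv2.imread("pics/w6.png")
c=proj(i,(.586,-.216,.01));print(c);x,y=map(int,c)
print(fit(i,im,"base",(x-60,y-60,x+60,y+60),(586,-216,[123])))
E
```

```text
time_s: 14.18
ee_pos: [0.555, -0.1022, 0.1486]
tool_rot: [3.064, 0.691, 0.002]
contact_force: [0.9, 1.3, -0.2]
finger_gap: 0.5
grasp_force: 0.0
time_s: 14.68
ee_pos: [0.5858, -0.215, 0.148]
tool_rot: [-3.007, -0.909, -0.001]
contact_force: [0.1, 1.9, 0.8]
finger_gap: 0.505
grasp_force: 0.0
14.725 [ 0.5859 -0.2139  0.148 ] [-1.7995e+02 -4.0000e-02  3.3740e+01]
[285.17665838 202.02227697]
(array([ 585.5, -216.9,  122.7]), np.float64(0.948), array([[False, False, False, ..., False, False, False],
       [False, False, False, ..., False, False, False],
       [False, False, False, ..., False, False, False],
       ...,
       [False, False, False, ..., False, False, False],
       [False, False, False, ..., False, False, False],
       [False, False, False, ..., False, False, False]],
      shape=(1680, 2240)))
```

View pics/w6.png

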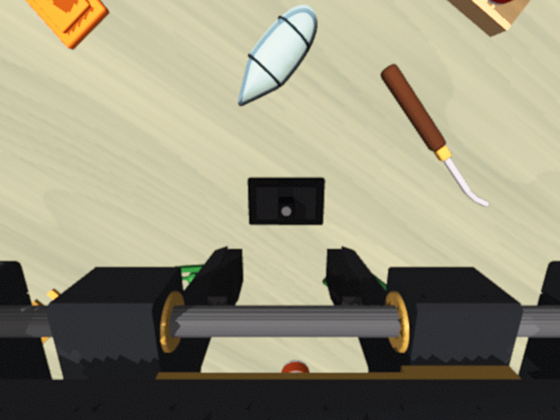

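The base is squared to the jaws at (286,201), with the post centred.

```bash
python3 -m crank '[[[0,-0.006,-0.2,0,0,-0.003,0],[0,0,-0.2,0,0,0,0],[0,0,-0.07,0,0,0,0],[0,0,-0.018,0,0,0,0],[0,0,0,0,0,0,0],[0,0,0,0,0,0,-1],[0,0,0,0,0,0,-1],[0,0,0,0,0,0,-1],[0,0,0,0,0,0,-1],[0,0,0,0,0,0,-1]]]'
```

```text
time_s: 15.98
ee_pos: [0.5861, -0.2173, 0.0259]
tool_rot: [3.01, 0.9, 0.0]
contact_force: [-1.5, -0.4, 4.5]
finger_gap: 0.152
grasp_force: 30.0
```

```bash
python3 -m crank '[[[0,0,0.08,0,0,0,-1],[0,0,0.2,0,0,0,-1],[0,0,0.12,0,0,0,-1],[0.003,0.228,0,0,0,-0.035,-1],[0.003,0.228,0,0,0,-0.035,-1],[0.003,0.228,0,0,0,-0.035,-1],[0.003,0.228,0,0,0,-0.035,-1],[0.003,0.228,0,0,0,-0.035,-1],[0.003,0.228,0,0,0,-0.035,-1],[0.002,0.228,0,0,0,-0.035,-1]]]'
python3 -m crank '[[[0,0,0,0,0,0,-1],[0,0,0,0,0,0,-1]]]'
python3 look.py w7
```

```text
time_s: 17.23
ee_pos: [0.591, 0.1837, 0.1266]
tool_rot: [-3.139, -0.103, -0.002]
contact_force: [0.8, -0.4, -1.0]
finger_gap: 0.152
grasp_force: 30.0
time_s: 17.48
ee_pos: [0.591, 0.1814, 0.1261]
tool_rot: [3.139, 0.108, 0.001]
contact_force: [0.1, -0.8, -1.7]
finger_gap: 0.156
grasp_force: 30.0
17.525 [0.5911 0.1802 0.1259] [ 1.7994e+02 -1.0000e-02  3.8400e+00]
```

View pics/w7.png

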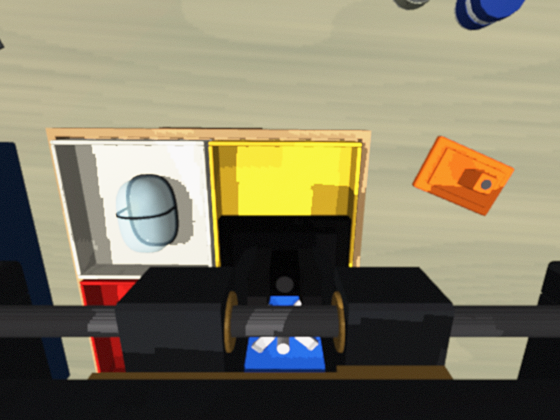

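The base is level and square over the yellow bin. The rotor sits in blue and the canopy in white.

```bash
python3 -m crank '[[[0,0.002,-0.16,0,0,0,-1],[0,0,-0.13,0,0,0,-1],[0,0,-0.05,0,0,0,-1],[0,0,-0.014,0,0,0,-1],[0,0,0,0,0,0,-1],[0,0,0,0,0,0,-1]]]'
python3 -m crank '[[[0,0,-0.005,0,0,0,-1],[0,0,0,0,0,0,-1]]]'
```

```text
time_s: 18.27
ee_pos: [0.5918, 0.1824, 0.0382]
tool_rot: [-3.139, -0.107, -0.003]
contact_force: [-0.3, 0.1, 0.2]
finger_gap: 0.153
grasp_force: 30.0
time_s: 18.52
ee_pos: [0.591, 0.1823, 0.036]
tool_rot: [-3.14, -0.107, -0.0]
contact_force: [0.2, -1.0, -1.1]
finger_gap: 0.153
grasp_force: 30.0
```

```bash
python3 -m crank '[[[0,0,-0.004,0,0,0,-1],[0,0,0,0,0,0,-1]]]';python3 -m crank '[[[0,0,-0.003,0,0,0,-1],[0,0,0,0,0,0,-1]]]'
```

```text
time_s: 18.77
ee_pos: [0.591, 0.1823, 0.0349]
tool_rot: [-3.14, -0.107, -0.0]
contact_force: [-0.9, 0.5, 0.4]
finger_gap: 0.155
grasp_force: 30.0
time_s: 19.02
ee_pos: [0.591, 0.1823, 0.0349]
tool_rot: [3.14, 0.107, 0.0]
contact_force: [-3.1, -2.2, 8.7]
finger_gap: 0.154
grasp_force: 30.0
```

```bash
python3 -m crank '[[[0,0,0,0,0,0,-0.3],[0,0,0,0,0,0,-0.3],[0,0,0.06,0,0,0,-0.3],[0,0,0.2,0,0,0,-0.3],[0,0,0.2,0,0,0,-0.3],[-0.082,-0.218,0,0,0,0.04,0.36],[-0.082,-0.218,0,0,0,0.04,0.36],[-0.082,-0.218,0,0,0,0.04,0.36],[-0.082,-0.218,0,0,0,0.04,0.36],[-0.082,-0.218,0,0,0,0.04,0.36]]]'
python3 -m crank '[[[-0.082,-0.218,0,0,0,0.04,0.36],[-0.083,-0.218,0,0,0,0.04,0.36],[0,0,0,0,0,0,0.36],[0,0,0,0,0,0,0.36]]]'
python3 look.py w8
python3 - <<'E'
from fit import *
i=np.load("pics/w8.npz");i={k:i[k] for k in i};im=cv2.imread("pics/w8.png")
c=proj(i,(.4468,-.199,.004));print(c);x,y=map(int,c)
print(fit(i,im,"sprue",(x-45,y-50,x+45,y+50),(447,-199,[37]))[:2])
E
```

```text
time_s: 20.27
ee_pos: [0.488, -0.092, 0.15]
tool_rot: [3.047, 0.761, 0.002]
contact_force: [0.5, -0.6, -0.6]
finger_gap: 0.68
grasp_force: 0.0
time_s: 20.78
ee_pos: [0.4476, -0.199, 0.1496]
tool_rot: [2.975, 1.009, 0.002]
contact_force: [-0.4, 0.1, -0.2]
finger_gap: 0.677
grasp_force: 0.0
20.825 [ 0.4479 -0.1981  0.1495] [ 1.7997e+02 -6.0000e-02  3.7570e+01]
[283.48758096 200.30430468]
(array([ 446.2, -198.7,   37.5]), np.float64(0.981))
```

View pics/w8.png

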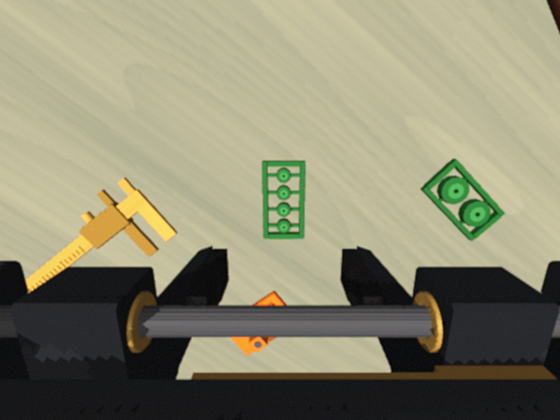

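The sprue is squared to the jaws at (284,200).

```bash
python3 -m crank '[[[-0.003,0,-0.2,0,0,0,0.36],[0,0,-0.2,0,0,0,0.36],[0,0,-0.1,0,0,0,0.36],[0,0,-0.034,0,0,0,0.36],[0,0,-0.01,0,0,0,0.36],[0,0,0,0,0,0,-1],[0,0,0,0,0,0,-1],[0,0,0,0,0,0,-1],[0,0,0,0,0,0,-1],[0,0,0,0,0,0,-1]]]'
```

```text
time_s: 22.08
ee_pos: [0.4471, -0.1995, 0.0138]
tool_rot: [2.974, 1.009, 0.002]
contact_force: [-0.8, 0.1, 6.8]
finger_gap: 0.445
grasp_force: 30.0
```

```bash
python3 -m crank '[[[0,0,0.06,0,0,0,-1],[0,0,0.2,0,0,0,-1],[0,0,0.18,0,0,0,-1],[0.011,0.243,0,0,0,-0.035,-1],[0.011,0.243,0,0,0,-0.035,-1],[0.011,0.243,0,0,0,-0.035,-1],[0.011,0.243,0,0,0,-0.035,-1],[0.011,0.243,0,0,0,-0.035,-1],[0.011,0.243,0,0,0,-0.035,-1],[0.011,0.243,0,0,0,-0.035,-1]]]'
python3 -m crank '[[[0.011,0.243,0,0,0,-0.035,-1],[0,0,0,0,0,0,-1],[0,0,0,0,0,0,-1]]]'
python3 look.py w9
```

```text
time_s: 23.32
ee_pos: [0.4656, 0.2278, 0.124]
tool_rot: [-3.134, -0.218, -0.001]
contact_force: [2.0, -0.1, 0.4]
finger_gap: 0.443
grasp_force: 30.0
time_s: 23.7
ee_pos: [0.4682, 0.286, 0.1233]
tool_rot: [3.139, 0.108, -0.0]
contact_force: [0.2, -0.7, -0.9]
finger_gap: 0.445
grasp_force: 30.0
23.75 [0.4685 0.285  0.1232] [1.7994e+02 2.0000e-02 3.8300e+00]
```

View pics/w9.png

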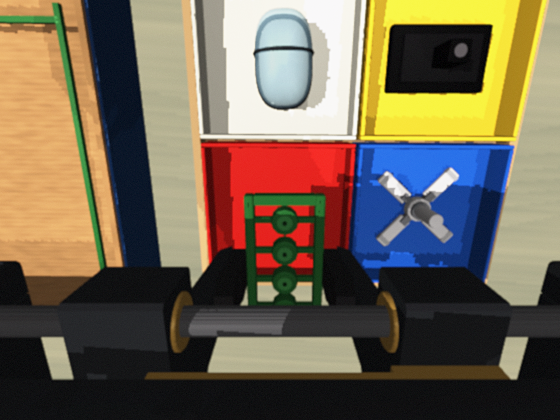

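The sprue is level over the red bin, and the other three parts are seated properly.

```bash
python3 -m crank '[[[0,0.004,-0.18,0,0,0,-1],[0,0,-0.14,0,0,0,-1],[0,0,-0.05,0,0,0,-1],[0,0,-0.018,0,0,0,-1],[0,0,0,0,0,0,-1],[0,0,0,0,0,0,-1]]]'
python3 -m crank '[[[0,0,-0.007,0,0,0,-1],[0,0,0,0,0,0,-1]]]'
```

```text
time_s: 24.5
ee_pos: [0.4692, 0.2881, 0.0271]
tool_rot: [-3.139, -0.107, -0.002]
contact_force: [0.2, 0.3, 0.2]
finger_gap: 0.452
grasp_force: 30.0
time_s: 24.75
ee_pos: [0.4685, 0.2879, 0.0244]
tool_rot: [-3.14, -0.107, -0.0]
contact_force: [-0.5, -0.4, -0.1]
finger_gap: 0.445
grasp_force: 30.0
```

```bash
python3 -m crank '[[[0,0,-0.004,0,0,0,-1],[0,0,0,0,0,0,-1]]]'
```

```text
time_s: 25.0
ee_pos: [0.4683, 0.2877, 0.0231]
tool_rot: [3.14, 0.107, -0.0]
contact_force: [0.2, -0.1, -0.4]
finger_gap: 0.447
grasp_force: 30.0
```

```bash
python3 -m crank '[[[0,0,-0.003,0,0,0,-1],[0,0,0,0,0,0,-1]]]'
```

```text
time_s: 25.25
ee_pos: [0.4684, 0.2878, 0.0228]
tool_rot: [3.14, 0.107, -0.0]
contact_force: [-1.3, -0.9, 5.3]
finger_gap: 0.446
grasp_force: 30.0
```

Touchdown. Release, lift and back off, then do a last check.

```bash
python3 -m crank '[[[0,0,0,0,0,0,0.2],[0,0,0,0,0,0,0.2],[0,0,0,0,0,0,0.2],[0,0,0.06,0,0,0,0.2],[0,0,0.2,0,0,0,0.2],[0,0,0.2,0,0,0,0.2],[0,-0.15,0.2,0,0,0,0.2],[0,-0.15,0.15,0,0,0,0.2],[0,0,0,0,0,0,0.2],[0,0,0,0,0,0,0.2]]]'
python3 look.py w10
```

```text
time_s: 26.5
ee_pos: [0.4681, 0.2133, 0.2251]
tool_rot: [-3.139, -0.108, -0.0]
contact_force: [-0.6, 0.3, -0.9]
finger_gap: 0.598
grasp_force: 0.0
26.55 [0.4677 0.2136 0.2245] [-1.7999e+02  6.0000e-02  3.9800e+00]
```

View pics/w10.png

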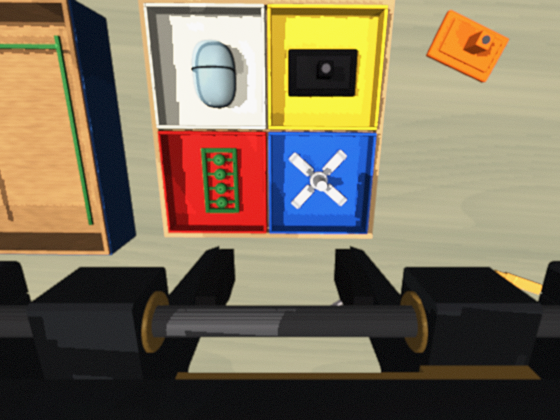

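All four parts lie flat in their bins: canopy (213,73), base (322,72), sprue (221,180), rotor (319,181).

```bash
python3 -c "
from station import manip
print(manip.sign_off())"
```

```text
the job is handed in; nothing more can be done
None
```

I packed all four helicopter parts into their bins: canopy in white, rotor in blue, base in yellow, sprue in red. The last picture shows each lying flat and upright, I left the jet's canopy and sprue alone, and I handed the job in at about 27 s; no verdict came back.

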